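Set the row gauge and square up two cartons against it

TASK

Slide the gauge's orange-lugged stop along its bar until the stop's working face is level with the red mark. Then push the two cartons up one after the other, narrow ends against the fence: the first into the corner of fence and stop, the second tight against the first, pressing each along the fence and holding it so for a moment with a steady push of about 8 N, without squashing it or driving the stop off the mark. Let go, and leave the glue stick, ink pad and tape roll alone.

Things in the scene. Friction and masses are not known exactly. Their poses are not given: they have to be found in the camera images.
- gauge: Row gauge, bolted to the table. Origin at table height on the front face of its aluminium fence; x points away from the robot (front face is x = 0), y along the fence to the left, z up. Fence 12 mm thick, 60 mm high, y = -390 to +190 mm. Behind it a steel bar, 14 mm thick, along y at x = 40, z = 78 mm, on end posts 90 mm high. Free table in front (x < 0).
- stop: Stop (collar) that slides on the bar along gauge y only (-100 to +155 mm; starts left of the mark); gauge's axes. Origin at table height where its working (right) face meets the fence's front plane; cartons bear on that face: a blade 10 mm thick (y 0 to 10), x -130 to -5, z 8 to 68 mm, on an arm over the fence. Stiff: 12 N moves it, it stays where left; a carton pressed harder drives it along.
- stop_lug (a point): Centre of the top of the stop's orange lug, by which it is pushed: 24 mm (x) by 20 mm (y), top 120 mm above the table, centre 40 mm behind and 10 mm left of the stop's origin. Below it the black collar, 34 mm in diameter round the bar, reaches 5 mm beyond the lug on both sides, up to 95 mm high; the bar's top is 85 mm high.
- mark: Red mark: a 4 mm wide stripe over the fence's top and down its front, not in the way. Origin at table height below the stripe's centre line, in the fence's front face; gauge's axes. The stop is set when its origin has the same y as this.
- carton_left: Filled black carton, 78 x 117 x 58 mm (x, y, z), 0.10 to 0.19 kg; origin at the centre of its underside. Starts in front of the fence, right of the mark, its long y axis within 0.2 rad of square to the fence, a 78 mm end towards it. Seated, its centre is 58.5 mm in front of the fence and (as the first) 39 mm right of the stop's face.
- carton_right: The second carton, alike, standing to the right of the first, same axes and facing. Either jams if shoved endwise at the fence while askew; pushed sideways against the stop's blade (or the first carton) it squares up. Seated second, its centre is 58.5 mm in front of the fence and 117 mm right of the stop's face.
- glue_stick: Bystander: upright glue stick, 25 mm thick, 95 mm high, in front on the left; origin at the centre of its underside.
- ink_pad: Bystander: flat black ink pad, 72 x 107 x 17 mm, in front on the right; origin at the centre of its underside.
- tape_roll: Bystander: roll of tape lying flat behind the gauge, 96 mm across, 25 mm high; origin at the centre of its underside.
Mind the look-alikes: they are no part of the job. Leave any yellow look-alike of the carton_left alone.

How it is judged:
By the outcome, as a careful person would: the job done as asked, in the order asked, and still so for the second after the job is handed in, with the robot touching nothing.
It also fails if it takes over 72 s, if anything falls off the work surface, if the arm or the gripper's body presses on something with over 40 N, if the wrist force passes 120 N, or if a joint passes its speed limit or range.

ROBOT

A 6-joint arm with a two-finger parallel gripper is mounted at the origin on a cart in front of the work surface, level with it; the furniture and walls round the work are solid. World frame = base frame: x ahead of the robot, y to its left, z up, the work surface at z = 0. Lengths are in m, angles in rad, forces in N, time in s.
With the tool pointing down it reaches from about 0.425 to 0.95 m from the base axis. Payload 3.5 kg.
Tool frame: the origin (TCP) lies on the centre line of the jaws, within the pads' length; the fingertips stand 8 mm ahead of it and the grasp point (between the pads) lies 11 mm behind it; z points along the fingers, y is the line along which they close (so a half turn about z gives the same grasp; the last joint's range is limited). The gripper opens to 85 mm and grips with 20 to 120 N. Pads are 22 mm wide; open, the fingers measure 114 mm over their backs; the gripper's body (76 mm by 85 mm) begins 54 mm behind the grasp point. The pads swing forward as they close: fully open they stand 13 mm farther back than shut.
Start: joints at [-0.15, 0.286, 1.577, -0, 1.279, -0.15], TCP at [0.675, 0, 0.239] pointing down, gripper open.
Joint ranges: [-2.77, 2.77], [-0.9, 2.22], [0.21, 2.48], [-1.53, 4.67], [0.24, 2.81], [-2.84, 2.84]. Speed limits (rad/s): [2.79, 2.79, 3.14, 3.14, 3.14, 3.14].

INTERFACE

Orientations are given as a unit quaternion [x, y, z, w].
In Python, from plant import ctrl gives the robot as it stands. The module is installed in compiled form; this text tells all that it offers.
- The arm moves only by the tool send_rows, never from a script. Its argument "steps" is a list of rows, each a list of 5 numbers: the shift along the tool's x, y, z in m, then the turn about the tool's z in degrees, then the opening, from -1 (shut) to 1 (fully open). A call has 1 to 12 rows; each row is the pose to reach, as a shift and turn from the pose commanded when the call began, along the tool's axes at that moment; what a row does not reach only later rows make up. A row lasts 1/10 s, in which the tool goes at most 50 mm and 8.59 degrees, less where a joint would pass 70% of its speed; a pose out of reach is approached as far as the arm can. A call with a gripper value outside its range is refused whole. The fingers move at their own pace and stop on an object; "squeeze" is the grip in N (left out, the last holds). Time passes only in rows, so rows that repeat a pose let the fingers close. It gives the time, the measured TCP pose, the force, the opening and the grip force at its end, in the units of the state.
- ctrl.get_state(): the state, without advancing time (a new reading comes with each control period).
- ctrl.read_camera(name): name is "scene" or "side" or "wrist"; returns the picture (384x512x3 uint8, red, green, blue); there is no depth.
- ctrl.calibration(name): a dict with "intrinsics" (3x3 intrinsics, pixels), "extrinsics" (4x4, takes a point from world to camera coordinates); the wrist camera has in their place "tool_from_camera" (4x4, takes a point from camera to tool coordinates, whose origin is the TCP and whose axes are the flange's). Camera axes: x right, y up, looking along -z (the intrinsics and any distortion apply to the point x, -y, -z); pixel columns grow to the right and rows downward; lengths in m; the calibration is good to about 2 mm. The wrist camera is an equidistant fisheye: a pixel r from the principal point sees the ray r / f radians off the axis. A picture is of the moment at which its call begins: read the wrist's pose just before it. calibration takes no time and is no camera call.
- ctrl.sign_off(): hands the job in; it is judged then, once.
The state is a dict: "time": time; "qpos": joint angles; "dq": joint speeds; "joint_efforts": joint torques, N m; "eef_pos": TCP position; "tcp_rot": TCP orientation; "contact_force": force on the tool from outside, world axes, zero at the start; "wrist_torque": the same for the moment, N m; "opening": opening from 0.0 (shut) to 1.0 (fully open); "finger_force": force on a finger pad.
Only numpy, scipy, OpenCV 4.12 (cv2) and the standard library are available. Lean on these libraries where they do the work, as an engineer would, in place of code of your own. Each camera call takes 0.05 s, during which the arm holds its last target. There are 200 camera calls.

## Working session

There is one attempt and no reset: what is moved stays moved. The work goes in short steps, Python scripts to look and compute and a tool call to move; the robot and the scene stay as the last step left them, time stands still between calls to the robot, and variables do not carry over. Pictures are saved under pics/ and viewed, at most 10 in all, crops included, and the job is handed in when it is done.

Besides the shell and the picture viewer there is one more tool, called after "Call:" as name([rows], argument=value, ...), one row to a line, values as JSON. send_rows: Moves the arm, as the interface text tells. Its arguments: {"type":"object","properties":{"steps":{"type":"array","items":{"type":"array","items":{"type":"number"}}},"squeeze":{"type":"number"}},"required":["steps"]}

```bash
mkdir -p pics
python3 - <<'E'
from plant import ctrl
import cv2,numpy as np
for n in("scene","side"):
    im=ctrl.read_camera(n);cv2.imwrite(f"pics/{n}0.png",im[...,::-1]);c=ctrl.calibration(n);print(n,{k:np.round(v,4).tolist() if not isinstance(v,str) else v for k,v in c.items()})
s=ctrl.get_state();print(s)
im=ctrl.read_camera("wrist");cv2.imwrite("pics/wrist0.png",im[...,::-1]);print(ctrl.calibration("wrist"))
a=[cv2.imread(f"pics/{n}0.png") for n in("scene","side")]
E
```

```text
scene {'intrinsics': [[427.0679, 0.0, 259.8137], [0.0, 427.0679, 196.5916], [0.0, 0.0, 1.0]], 'extrinsics': [[0.8791, -0.4762, -0.0197, -0.4987], [0.3079, 0.5359, 0.7862, -0.2357], [-0.3638, -0.6972, 0.6177, -1.0871], [0.0, 0.0, 0.0, 1.0]]}
side {'intrinsics': [[460.7268, 0.0, 255.9544], [0.0, 460.7268, 192.7292], [0.0, 0.0, 1.0]], 'extrinsics': [[0.9584, -0.2844, -0.0222, -0.5416], [0.1844, 0.5582, 0.809, -0.1699], [-0.2177, -0.7794, 0.5874, -1.2085], [0.0, 0.0, 0.0, 1.0]]}
{'time': 0.1, 'qpos': array([-1.49992429e-01,  2.87128066e-01,  1.57804225e+00,  5.18072365e-06,
        1.27858286e+00, -1.49981234e-01]), 'dq': array([ 0.00057221, -0.00045047, -0.00399537,  0.00114328,  0.00214903,
        0.00064977]), 'joint_efforts': array([ 1.14915063e-03, -4.07295120e+01, -2.93698221e+01, -1.06323112e-04,
        3.42678482e-03, -4.41654265e-06]), 'eef_pos': array([6.74422932e-01, 1.23124472e-04, 2.38045163e-01]), 'tcp_rot': array([ 7.07110856e-01,  7.07101881e-01, -6.39150071e-04, -8.70897864e-04]), 'contact_force': array([-0.48346027,  0.07417701, -0.22583853]), 'wrist_torque': array([-0.00852288, -0.03797217, -0.0267891 ]), 'finger_force': 0.0, 'opening': 1.0005533678574983}
{'intrinsics': array([[297.31863964,   0.        , 256.39580082],
       [  0.        , 297.31863964, 186.13485991],
       [  0.        ,   0.        ,   1.        ]]), 'tool_from_camera': array([[ 4.06679175e-04,  9.53973024e-01,  2.99892153e-01,
         7.54470163e-02],
       [ 9.99999713e-01, -1.96067034e-04, -7.32384608e-04,
         8.48929642e-04],
       [-6.39876195e-04,  2.99892365e-01, -9.53972830e-01,
        -1.34778754e-01],
       [ 0.00000000e+00,  0.00000000e+00,  0.00000000e+00,
         1.00000000e+00]])}
```

View pics/scene0.png

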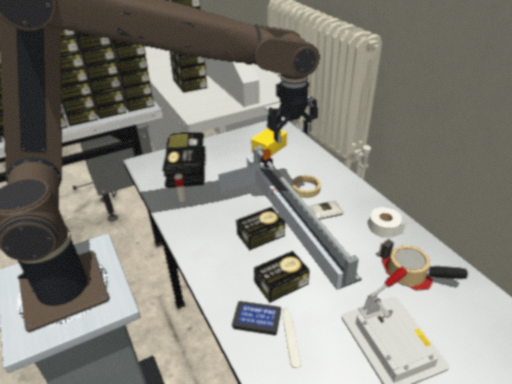

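View pics/side0.png

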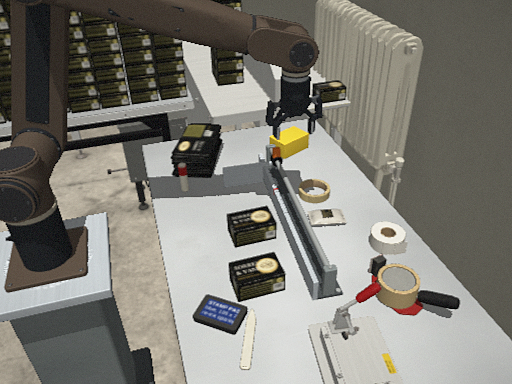

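View pics/wrist0.png

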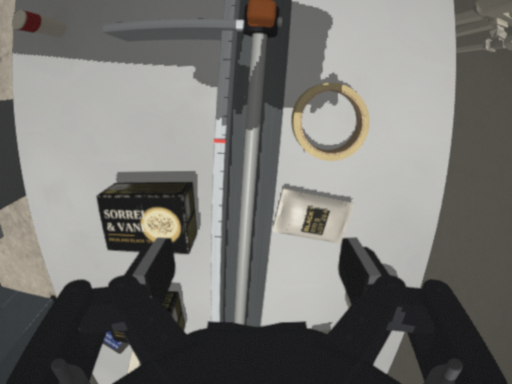

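The wrist picture shows the orange lug at (262,12), red mark at (220,141), blade at (105–240,28), fence top running at x≈213–230, carton_left top around (150,215), and carton_right hidden below the finger at (150,310). Two black boxes stacked at top left of the scene/side pictures and the yellow box behind are look-alikes, along with the ink pad.

```bash
cat > h.py <<'E'
from plant import ctrl
import cv2,numpy as np
from scipy.spatial.transform import Rotation as R
def ray(name,uv,s=None):
    c=ctrl.calibration(name);K=c['intrinsics'];x=(uv[0]-K[0,2])/K[0,0];y=(uv[1]-K[1,2])/K[1,1]
    if name=='wrist':
        r=np.hypot(x,y);d=np.array([x,y,0])*(np.sin(r)/r if r>1e-9 else 1);d[2]=np.cos(r)
        d=d*[1,-1,-1];T=c['tool_from_camera'];W=R.from_quat(s['tcp_rot']).as_matrix()
        return s['eef_pos']+W@T[:3,3],W@T[:3,:3]@d
    E=c['extrinsics'];d=np.array([x,-y,-1.]);return -E[:3,:3].T@E[:3,3],E[:3,:3].T@d
def p2w(name,uv,z,s=None):
    o,d=ray(name,uv,s);return o+d*(z-o[2])/d[2]
def w2p(name,p,s=None):
    c=ctrl.calibration(name);K=c['intrinsics']
    if name=='wrist':
        W=R.from_quat(s['tcp_rot']).as_matrix();T=c['tool_from_camera']
        q=T[:3,:3].T@(W.T@(np.array(p)-s['eef_pos'])-T[:3,3]);q=q*[1,-1,-1]
        r=np.hypot(q[0],q[1]);t=np.arctan2(r,q[2]);q=np.array([q[0]/r*t,q[1]/r*t])
        return K[:2,:2]@q+K[:2,2]
    E=c['extrinsics'];q=(E[:3,:3]@p+E[:3,3])*[1,-1,-1];return (K@q)[:2]/q[2]
def blobs(im,lo,hi,amin=8):
    m=cv2.inRange(cv2.cvtColor(im,cv2.COLOR_RGB2HSV),lo,hi)
    n,l,st,ce=cv2.connectedComponentsWithStats(m)
    return [(st[i].tolist(),ce[i].round(1).tolist()) for i in range(1,n) if st[i,4]>=amin],m
E
python3 - <<'E'
from h import *
im=cv2.imread("pics/wrist0.png")[...,::-1].copy()
s=ctrl.get_state()
print(blobs(im,(0,120,80),(6,255,255))[0],blobs(im,(5,120,60),(16,255,255),30)[0])
def P(uv,z):print(uv,p2w('wrist',uv,z,s).round(4))
P((262,12),.12);P((220,141),.06)
# fence edges along rows
g=cv2.cvtColor(im,cv2.COLOR_RGB2GRAY)
for r in(60,110,160,220,280):print(r,g[r,204:240].tolist())
# carton corners
for n,f in(("scene",(230,200,320,310)),("side",(215,195,295,310))):pass
a=cv2.imread("pics/scene0.png")[195:310,220:325];b=cv2.imread("pics/side0.png")[195:310,215:300];w=cv2.imread("pics/wrist0.png")[165:355,80:240]
o=np.zeros((600,800,3),np.uint8)
for k,(x,y) in((a,(0,0)),(b,(0,300)),(w,(400,0))):
    sc=2.5 if k is not w else 2.5
    k=cv2.resize(k,None,fx=sc,fy=sc,interpolation=2);o[y:y+k.shape[0],x:x+k.shape[1]]=k[:600-y,:800-x]
cv2.imwrite("pics/crop1.png",o)
E
```

```text
[([214, 139, 12, 4, 32], [219.4, 140.4])] [([247, 0, 29, 27, 737], [261.0, 12.7])]
(262, 12) [0.6799 0.1487 0.12  ]
(220, 141) [0.6364 0.0277 0.06  ]
60 [103, 105, 102, 103, 104, 103, 104, 104, 105, 105, 104, 105, 106, 105, 104, 105, 109, 110, 107, 100, 96, 97, 96, 99, 101, 98, 90, 82, 80, 79, 73, 63, 54, 60, 75, 81]
110 [186, 186, 185, 186, 186, 187, 187, 187, 188, 188, 187, 175, 134, 114, 113, 114, 116, 115, 114, 112, 114, 115, 106, 93, 85, 82, 79, 69, 63, 73, 81, 70, 56, 51, 51, 51]
160 [181, 182, 182, 182, 182, 182, 182, 183, 181, 180, 194, 204, 205, 204, 205, 202, 202, 203, 199, 177, 123, 88, 84, 79, 68, 55, 52, 63, 81, 86, 86, 85, 86, 87, 87, 86]
220 [185, 185, 184, 184, 185, 185, 182, 180, 189, 200, 200, 200, 201, 199, 187, 179, 173, 141, 100, 84, 80, 70, 62, 69, 77, 85, 87, 86, 87, 88, 89, 87, 88, 88, 89, 97]
280 [191, 191, 192, 192, 191, 192, 189, 190, 198, 200, 201, 202, 203, 203, 202, 180, 135, 94, 80, 68, 57, 63, 80, 85, 85, 86, 86, 86, 86, 86, 87, 91, 107, 132, 148, 159]
```

View pics/crop1.png

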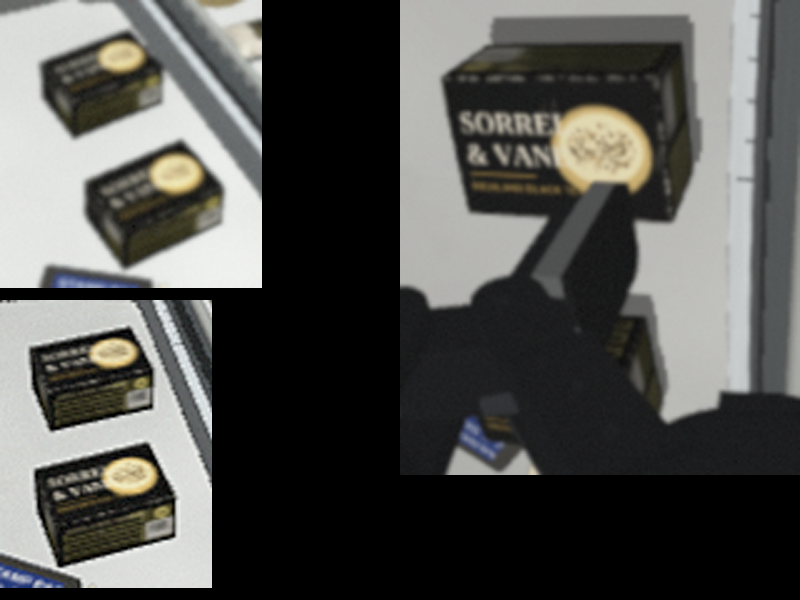

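The crop shows the two matching black printed cartons with 78 mm ends facing the fence, right of the mark: scene (260,228) and (281,275). These fit the description. The two stacked black boxes at scene (185,158) lie left of the stop, the yellow one is at (268,142), and the ink pad is at (257,318), so none of those is meant.

Run:
```python
from h import *
s=ctrl.get_state()
q={'L':[('wrist',[(98,196.2),(183.2,197.8),(188,253),(108,249)]),('side',[(227,215),(267,206.2),(277,226.2),(233,235)]),('scene',[(236,221),(271.2,207.8),(284.8,223),(248.8,238)])],
'R':[('side',[(229,267.8),(272.2,252.2),(285,274.2),(235,289)]),('scene',[(253.6,266.2),(294,251.8),(309.2,269),(270,291)])]}
for k,v in q.items():
  for n,c in v:
    w=np.array([p2w(n,u,.058,s)[:2] for u in c]);e=np.roll(w,-1,0)-w
    print(k,n,'c',w.mean(0).round(4),'len',np.linalg.norm(e,axis=1).round(3),'ang',np.degrees(np.arctan2(e[:,1],e[:,0])).round(1));print(w.round(3).tolist())
P=lambda *a:p2w('wrist',a[:2],a[2],s).round(4)
print('lug',P(261,12.7,.12),'mark',P(219.4,140.4,.06))
for u in[(214.5,110),(213,160),(211.5,220),(211,280)]:print('front',P(*u,.06))
for u in[(224.5,160),(221,220)]:print('back',P(*u,.06))
for u in[(105,27),(240,18),(240,28),(110,37)]:print('blade',P(*u,.068))
for n,u in(('scene',(265,155)),('side',(276,152))):print(n,p2w(n,u,.12).round(4))
for n,m in(('scene',(180,181)),('side',(183,168))):print('glue',p2w(n,m,.095).round(3))
for n in('scene','side'):
    im=cv2.imread(f"pics/{n}0.png")[...,::-1].copy();print(n,blobs(im,(0,110,60),(18,255,255),10)[0])
```

```text
L wrist c [ 0.5342 -0.074 ] len [0.113 0.073 0.113 0.075] ang [  -0.4  -90.6 -179.5   89.6]
[[0.478, -0.037], [0.591, -0.037], [0.59, -0.11], [0.477, -0.111]]
L side c [ 0.5278 -0.0851] len [0.114 0.089 0.118 0.084] ang [  1.7 -90.7 179.1  86.9]
[[0.472, -0.043], [0.586, -0.04], [0.585, -0.129], [0.467, -0.128]]
L scene c [ 0.5268 -0.0804] len [0.114 0.076 0.114 0.079] ang [   0.7  -89.9 -178.    89.8]
[[0.47, -0.042], [0.584, -0.041], [0.584, -0.117], [0.47, -0.121]]
R side c [ 0.4869 -0.2649] len [0.115 0.079 0.122 0.068] ang [   9.6  -86.2 -175.9   87.5]
[[0.43, -0.238], [0.543, -0.219], [0.548, -0.297], [0.427, -0.306]]
R scene c [ 0.4901 -0.2589] len [0.113 0.068 0.118 0.088] ang [  -3.6  -89.  -174.1   88.1]
[[0.434, -0.216], [0.547, -0.224], [0.548, -0.292], [0.431, -0.304]]
lug [0.6791 0.148  0.12  ] mark [0.6358 0.0283 0.06  ]
front [0.6312 0.0609 0.06  ]
front [0.6282 0.0069 0.06  ]
front [ 0.6232 -0.0639  0.06  ]
front [ 0.617  -0.1491  0.06  ]
back [0.6408 0.0068 0.06  ]
back [ 0.6344 -0.0638  0.06  ]
blade [0.5088 0.1629 0.068 ]
blade [0.6587 0.1573 0.068 ]
blade [0.6587 0.1463 0.068 ]
blade [0.5156 0.15   0.068 ]
scene [0.6587 0.1295 0.12  ]
side [0.6689 0.1287 0.12  ]
glue [0.386 0.166 0.095]
glue [0.391 0.169 0.095]
scene [([262, 150, 9, 11, 75], [266.1, 154.6]), ([174, 178, 10, 9, 55], [178.9, 182.1]), ([382, 256, 26, 30, 294], [393.7, 271.7]), ([410, 275, 23, 15, 164], [422.9, 283.6])]
side [([272, 147, 9, 12, 79], [275.9, 152.3]), ([178, 166, 9, 10, 52], [182.2, 170.8]), ([381, 229, 5, 7, 10], [383.0, 232.4]), ([356, 275, 26, 28, 215], [369.0, 289.9]), ([391, 299, 32, 16, 208], [409.8, 308.8])]
```

Call:
send_rows([
  [0.03,0,0.01,-8,1],
  [0.06,0,0.02,-16,1],
  [0.09,0,0.03,-24,1],
  [0.12,0.005,0.03,-32,1],
  [0.148,0.005,0.03,-40,1],
  [0.148,0.005,0.03,-48,1],
  [0.148,0.005,0.03,-56,1],
  [0.148,0.005,0.03,-64,1],
  [0.148,0.005,0.03,-72,1],
  [0.148,0.005,0.03,-80,1],
  [0.148,0.005,0.03,-86,1],
  [0.148,0.005,0.03,-86,1],
])

```text
time: 1.35
eef_pos: [0.6797, 0.148, 0.2088]
tcp_rot: [0.035, 0.999, -0.0, -0.0]
contact_force: [-0.0, 0.2, 0.2]
opening: 1.002
finger_force: 0.0
```

Run:
```python
from h import *
s=ctrl.get_state();im=ctrl.read_camera("wrist");cv2.imwrite("pics/w1.png",im[...,::-1])
import pickle;pickle.dump(s,open('w1.pkl','wb'))
print(s['time'],s['eef_pos'],s['tcp_rot'].round(4),s['qpos'].round(3),s['contact_force'].round(2))
print(blobs(im,(0,120,60),(16,255,255))[0])
```

```text
1.35 [0.67971717 0.14800941 0.2087688 ] [ 3.500e-02  9.994e-01 -0.000e+00 -5.000e-04] [ 0.069  0.355  1.547  0.     1.241 -1.432] [-0.04  0.16  0.18]
[([135, 134, 4, 13, 39], [136.4, 140.0]), ([250, 168, 27, 36, 846], [262.6, 185.2]), ([2, 255, 5, 5, 14], [4.6, 257.6])]
```

View pics/w1.png

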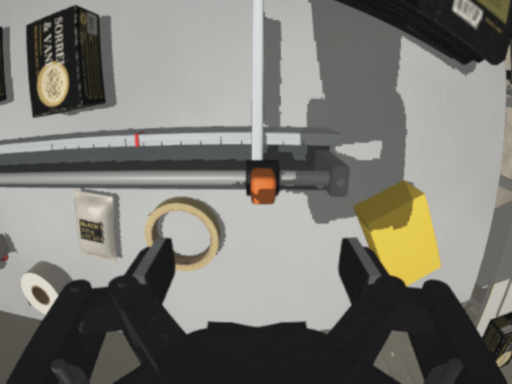

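The view shows the lug at (263,185), the blade running up at x 252–264, the mark at (137,140) and the fence top at rows 132–147.

Run:
```python
from h import *
import pickle
s=pickle.load(open('w1.pkl','rb'));im=cv2.imread('pics/w1.png')[...,::-1].copy()
P=lambda u,z:p2w('wrist',u,z,s).round(4)
hsv=cv2.cvtColor(im,cv2.COLOR_RGB2HSV);g=cv2.cvtColor(im,cv2.COLOR_RGB2GRAY).astype(int)
print('lugcol',hsv[165:206,263].tolist());print(g[192,244:284].tolist());print(g[100,244:272].tolist(),g[50,244:272].tolist(),g[50:60,258].tolist())
for u in[(250.5,192),(275.5,192),(263,180),(263,203)]:print(P(u,.12))
pts=[]
for c in list(range(20,125,8))+list(range(150,240,8)):
    col=g[105:165,c];d=np.diff(col);pts.append((c,105+int(np.argmax(d[15:40]))+15,int(d[15:40].max())))
print(pts)
```

```text
lugcol [[105, 17, 30], [165, 16, 32], [9, 87, 50], [10, 154, 78], [11, 177, 101], [11, 179, 108], [11, 182, 108], [11, 178, 110], [11, 178, 112], [11, 182, 112], [11, 185, 116], [11, 180, 130], [11, 184, 157], [11, 183, 185], [11, 183, 205], [11, 183, 215], [11, 180, 221], [12, 180, 224], [12, 177, 227], [12, 176, 227], [12, 178, 226], [11, 177, 226], [11, 181, 221], [11, 181, 197], [11, 179, 145], [11, 180, 123], [11, 179, 121], [11, 177, 121], [11, 178, 122], [11, 181, 121], [11, 181, 120], [11, 181, 121], [11, 177, 121], [11, 179, 120], [11, 181, 120], [11, 182, 119], [11, 184, 118], [11, 177, 117], [9, 106, 125], [10, 36, 157], [25, 8, 185]]
[192, 170, 100, 36, 20, 26, 45, 70, 86, 106, 136, 146, 148, 137, 100, 81, 80, 80, 80, 80, 80, 79, 80, 79, 79, 79, 79, 80, 79, 74, 69, 54, 33, 43, 91, 138, 165, 186, 192, 194]
[189, 189, 188, 188, 189, 189, 185, 179, 194, 214, 216, 214, 214, 216, 215, 213, 209, 194, 156, 113, 103, 103, 104, 103, 103, 104, 106, 105] [184, 184, 183, 184, 184, 184, 184, 185, 192, 211, 217, 216, 218, 218, 218, 216, 213, 203, 177, 134, 106, 102, 103, 102, 103, 103, 102, 103] [218, 218, 218, 218, 218, 218, 218, 218, 218, 218]
[0.6788 0.1422 0.12  ]
[0.6802 0.162  0.12  ]
[0.6696 0.1528 0.12  ]
[0.6888 0.1516 0.12  ]
[(20, 142, 44), (28, 141, 38), (36, 141, 41), (44, 140, 50), (52, 139, 46), (60, 138, 41), (68, 138, 49), (76, 137, 48), (84, 136, 38), (92, 136, 49), (100, 135, 41), (108, 135, 46), (116, 135, 38), (124, 134, 40), (150, 133, 41), (158, 133, 50), (166, 133, 51), (174, 133, 40), (182, 132, 48), (190, 132, 53), (198, 132, 53), (206, 132, 44), (214, 132, 39), (222, 131, 41), (230, 131, 41), (238, 131, 43)]
```

Run:
```python
from h import *
import pickle
s=pickle.load(open('w1.pkl','rb'))
P=lambda u,z:p2w('wrist',u,z,s)
pts=[(20,142),(44,140),(68,138),(100,135),(124,134),(150,133),(174,133),(198,132),(222,131),(238,131)]
w=np.array([P((c,r+.5),.06)[:2] for c,r in pts]);f=np.polyfit(w[:,1],w[:,0],1);print('fence x=',f,(w[:,0]-np.polyval(f,w[:,1])).round(4))
print('mark',P((136.4,140),.06),P((136.4,134),.06))
for r in(20,50,100,130):print('blade edges .068',P((251.5,r),.068).round(4),P((262.5,r),.068).round(4))
```

```text
fence x= [0.07428682 0.62756742] [-0.0001  0.0002  0.0002 -0.0006 -0.0003 -0.0001  0.0008  0.0003 -0.0003
 -0.0002]
mark [0.6356607 0.0279216 0.06     ] [0.62955778 0.02884741 0.06      ]
blade edges .068 [0.5324 0.1527 0.068 ] [0.5331 0.1627 0.068 ]
blade edges .068 [0.5613 0.1507 0.068 ] [0.562  0.1606 0.068 ]
blade edges .068 [0.6079 0.1474 0.068 ] [0.6086 0.1574 0.068 ]
blade edges .068 [0.6358 0.1454 0.068 ] [0.6365 0.1556 0.068 ]
```

Call:
send_rows([
  [0.001,0.004,0.02,0,0.3],
  [0.001,0.004,0.045,0,0.1],
  [0.001,0.004,0.07,0,0],
  [0.001,0.004,0.09,0,0],
  [0.001,0.004,0.098,0,0],
  [0.001,0.004,0.098,0,0],
  [0.001,0.004,0.098,0,-0.8],
  [0.001,0.004,0.098,0,-0.8],
  [0.001,0.004,0.098,0,-0.8],
  [0.001,0.004,0.098,0,-0.8],
  [0.001,0.004,0.098,0,-0.8],
  [0.001,0.004,0.098,0,-0.8],
], squeeze=50)

```text
time: 2.6
eef_pos: [0.6803, 0.1526, 0.1134]
tcp_rot: [0.035, 0.999, 0.001, 0.002]
contact_force: [0.2, 2.8, 6.3]
opening: 0.22
finger_force: 51.7
```

Call:
send_rows([
  [0,-0.01,-0.002,0,-0.8],
  [0,-0.022,-0.002,0,-0.8],
  [0,-0.034,-0.002,0,-0.8],
  [0,-0.046,-0.002,0,-0.8],
  [0,-0.058,-0.002,0,-0.8],
  [0,-0.07,-0.002,0,-0.8],
  [0,-0.082,-0.002,0,-0.8],
  [0,-0.094,-0.002,0,-0.8],
  [0,-0.104,-0.002,0,-0.8],
  [0,-0.111,-0.002,0,-0.8],
  [0,-0.114,-0.002,0,-0.8],
  [0,-0.114,-0.002,0,-0.8],
])

```text
time: 3.8
eef_pos: [0.6718, 0.0413, 0.1134]
tcp_rot: [0.035, 0.999, 0.003, 0.001]
contact_force: [2.2, 9.8, -0.6]
opening: 0.217
finger_force: 51.2
```

```bash
cat > meas.py <<'E'
from h import *
import pickle,sys
s=ctrl.get_state();im=ctrl.read_camera("wrist");n=sys.argv[1];cv2.imwrite(f"pics/{n}.png",im[...,::-1]);pickle.dump(s,open(n+'.pkl','wb'))
print(s['time'],s['eef_pos'],s['tcp_rot'].round(4),s['contact_force'].round(2),s['opening'])
print(blobs(im,(0,110,60),(6,255,255),4)[0],blobs(im,(170,110,60),(180,255,255),4)[0])
E
python3 meas.py w2
python3 - <<'E'
import cv2
im=cv2.imread('pics/w2.png');cv2.imwrite('pics/w2c.png',cv2.resize(im[60:260,170:350],None,fx=3,fy=3,interpolation=2))
E
```

```text
3.8 [0.6718319  0.04133249 0.11339907] [0.0353 0.9994 0.0029 0.001 ] [ 2.19  9.78 -0.58] 0.2167669487091024
[([231, 145, 7, 24, 140], [233.6, 156.8]), ([0, 268, 3, 5, 11], [0.7, 270.3]), ([10, 297, 4, 3, 8], [11.8, 298.1])] []
```

View pics/w2c.png

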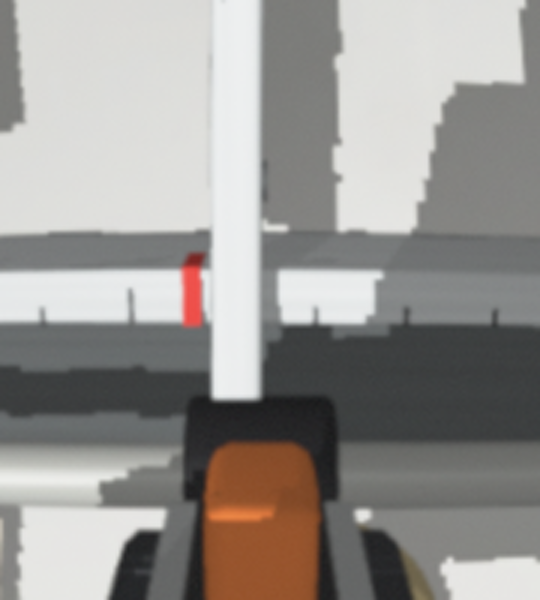

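Mark centre is at pixel (234.3,150) and the blade's right edge at (240.5,150); a few mm remain.

Run:
```python
from h import *
import pickle
s=pickle.load(open('w2.pkl','rb'));im=cv2.imread('pics/w2.png')[...,::-1].astype(int)
y=s['tcp_rot'];ey=R.from_quat(y).as_matrix()[:,1];print(ey)
for r in(150,158,164):print(r,im[r,226:264,0].tolist(),im[r,226:264,1].tolist())
def edge(r):
    g=im[r,:,1];x=list(range(238,246));d=np.diff(g[238:247]);return x[int(d.argmax())]+.5+0
for r in(70,100,130):
    d=np.diff(im[r,232:262,1]);print(r,im[r,234:262,1].tolist())
print('mark',p2w('wrist',(234.2,150),.06,s).round(4),p2w('wrist',(233.8,166),.06,s).round(4))
for r in(100,150,166,180):print(r,p2w('wrist',(240.3,r),.068,s).round(4),p2w('wrist',(257,r),.068,s).round(4))
```

```text
[0.07061903 0.99748614 0.00586197]
150 [211, 210, 211, 214, 223, 233, 236, 236, 236, 233, 221, 213, 211, 208, 210, 227, 235, 237, 236, 235, 235, 235, 236, 236, 236, 235, 235, 233, 230, 215, 179, 140, 128, 129, 128, 134, 156, 195] [213, 213, 213, 202, 159, 107, 84, 81, 80, 81, 124, 193, 213, 212, 213, 229, 237, 239, 238, 237, 237, 238, 238, 238, 238, 237, 236, 235, 232, 217, 183, 143, 130, 132, 130, 135, 158, 198]
158 [233, 233, 233, 233, 234, 237, 238, 238, 238, 238, 229, 198, 223, 226, 214, 226, 236, 237, 236, 235, 235, 235, 235, 236, 236, 236, 234, 233, 229, 214, 178, 142, 134, 135, 135, 140, 178, 225] [234, 234, 235, 231, 204, 131, 86, 81, 81, 81, 101, 165, 225, 229, 216, 228, 237, 238, 238, 237, 237, 237, 237, 238, 238, 237, 236, 235, 232, 217, 181, 145, 137, 138, 137, 143, 182, 228]
164 [230, 230, 231, 231, 233, 236, 238, 238, 238, 237, 227, 172, 178, 215, 212, 225, 235, 237, 236, 235, 235, 235, 236, 236, 236, 235, 234, 232, 228, 213, 179, 141, 132, 132, 132, 132, 138, 175] [233, 233, 233, 228, 201, 125, 82, 80, 80, 78, 88, 121, 178, 217, 215, 228, 237, 239, 238, 237, 237, 237, 238, 238, 237, 237, 236, 235, 231, 216, 183, 143, 135, 135, 135, 135, 141, 178]
70 [219, 219, 219, 219, 219, 216, 217, 230, 237, 238, 237, 237, 237, 238, 239, 239, 239, 239, 238, 237, 234, 225, 194, 149, 128, 123, 125, 125]
100 [223, 223, 222, 222, 219, 211, 219, 232, 237, 238, 237, 237, 237, 238, 238, 238, 239, 238, 238, 237, 234, 222, 188, 141, 128, 127, 126, 128]
130 [224, 225, 224, 224, 224, 223, 223, 232, 238, 238, 237, 237, 237, 238, 238, 238, 238, 238, 237, 236, 233, 219, 186, 140, 126, 127, 129, 130]
mark [0.6301 0.0291 0.06  ] [0.6407 0.0279 0.06  ]
100 [0.5983 0.036  0.068 ] [0.5991 0.0459 0.068 ]
150 [0.6289 0.0336 0.068 ] [0.6297 0.0438 0.068 ]
166 [0.639  0.0327 0.068 ] [0.6398 0.0431 0.068 ]
180 [0.6481 0.0319 0.068 ] [0.6489 0.0425 0.068 ]
```

Call:
send_rows([
  [0,-0.002,0,0,-0.8],
  [0,-0.0035,0,0,-0.8],
  [0,-0.0046,0,0,-0.8],
  [0,-0.0046,0,0,-0.8],
  [0,-0.0046,0,0,-0.8],
  [0,-0.0046,0,0,-0.8],
])

```text
time: 4.45
eef_pos: [0.6715, 0.0375, 0.1134]
tcp_rot: [0.035, 0.999, 0.003, 0.001]
contact_force: [2.9, 11.1, -0.5]
opening: 0.222
finger_force: 51.2
```

```bash
python3 meas.py w3
cat > gap.py <<'E'
from h import *
import pickle,sys
n=sys.argv[1];s=pickle.load(open(n+'.pkl','rb'));im=cv2.imread(f'pics/{n}.png')[...,::-1].astype(int)
r0=int(sys.argv[2]) if len(sys.argv)>2 else 150
for r in(r0,r0+8):print(r,im[r,226:262,1].tolist(),im[r,226:262,0].tolist())
for r in (100,120,r0-12): print(r,im[r,232:262,1].tolist())
E
python3 gap.py w3
```

```text
4.45 [0.67152711 0.03752697 0.1133809 ] [0.0352 0.9994 0.0033 0.001 ] [ 2.92 11.11 -0.45] 0.22200027644675574
[([237, 145, 3, 24, 66], [238.0, 157.5]), ([0, 268, 4, 7, 20], [1.2, 270.8]), ([12, 297, 3, 4, 8], [13.1, 298.8])] []
150 [213, 214, 214, 213, 213, 214, 214, 214, 214, 202, 154, 102, 84, 109, 176, 226, 237, 239, 238, 238, 237, 237, 238, 238, 238, 237, 236, 236, 232, 218, 184, 144, 131, 130, 131, 134] [210, 212, 211, 210, 210, 211, 212, 211, 212, 214, 224, 234, 236, 232, 222, 228, 235, 237, 236, 236, 235, 235, 236, 236, 237, 236, 234, 234, 230, 215, 180, 141, 129, 128, 129, 131]
158 [235, 235, 235, 234, 235, 235, 235, 234, 235, 231, 202, 126, 85, 104, 166, 224, 237, 239, 238, 237, 237, 237, 237, 238, 238, 238, 236, 235, 232, 217, 184, 145, 136, 137, 138, 144] [232, 232, 233, 233, 233, 233, 233, 233, 233, 233, 235, 237, 237, 232, 215, 226, 235, 237, 236, 235, 235, 235, 235, 236, 237, 236, 234, 234, 229, 214, 180, 143, 133, 135, 135, 141]
100 [222, 222, 222, 221, 221, 222, 220, 213, 220, 231, 237, 238, 238, 237, 237, 238, 238, 239, 239, 238, 238, 237, 234, 222, 189, 144, 127, 126, 126, 127]
120 [223, 223, 223, 223, 223, 223, 221, 217, 222, 232, 237, 238, 238, 237, 237, 238, 238, 238, 239, 238, 237, 236, 233, 220, 188, 136, 118, 123, 128, 129]
138 [119, 120, 120, 121, 120, 120, 120, 128, 169, 224, 237, 238, 237, 237, 237, 238, 238, 238, 238, 238, 237, 236, 232, 218, 185, 134, 117, 119, 118, 119]
```

Run:
```python
from h import *
import pickle
s=pickle.load(open('w3.pkl','rb'));ey=np.array([.0713,.9975,0])
for r,m in((150,239.3),(158,239.2)):
    b=p2w('wrist',(240.4,r),.068,s);a=p2w('wrist',(m,r),.06,s);b2=p2w('wrist',(256.2,r),.068,s)
    print(a.round(4),b.round(4),b2.round(4),'gap',(b-a)@ey)
```

```text
[0.6301 0.0286 0.06  ] [0.6286 0.0298 0.068 ] [0.6293 0.0395 0.068 ] gap 0.0010876601420985981
[0.6353 0.0281 0.06  ] [0.6337 0.0294 0.068 ] [0.6344 0.0392 0.068 ] gap 0.001159473088895221
```

Call:
send_rows([
  [0,-0.0012,0,0,-0.8],
  [0,-0.0012,0,0,-0.8],
  [0,-0.0012,0,0,-0.8],
  [0,-0.0012,0,0,-0.8],
])

```text
time: 4.9
eef_pos: [0.6714, 0.0364, 0.1134]
tcp_rot: [0.035, 0.999, 0.003, 0.001]
contact_force: [1.5, 11.3, 0.7]
opening: 0.218
finger_force: 51.2
```

```bash
python3 meas.py w4; python3 gap.py w4|head -2
```

```text
4.9 [0.67143581 0.03637179 0.11337908] [0.0352 0.9994 0.0033 0.001 ] [ 1.52 11.34  0.66] 0.21796864071658628
[([238, 149, 2, 19, 20], [239.0, 157.6]), ([0, 268, 5, 7, 22], [1.3, 270.9]), ([13, 297, 3, 4, 6], [14.0, 298.5])] []
150 [213, 214, 214, 214, 213, 214, 213, 214, 213, 213, 213, 199, 139, 111, 164, 224, 237, 238, 238, 238, 237, 238, 238, 238, 238, 237, 236, 236, 232, 218, 184, 143, 131, 130, 130, 131] [210, 212, 212, 211, 211, 211, 211, 211, 211, 211, 211, 217, 228, 230, 214, 225, 235, 237, 236, 235, 235, 235, 236, 236, 237, 236, 235, 233, 230, 215, 181, 141, 128, 128, 128, 129]
158 [235, 235, 235, 234, 234, 235, 235, 235, 235, 235, 235, 227, 176, 115, 151, 221, 237, 239, 238, 238, 237, 237, 238, 238, 238, 237, 237, 235, 232, 217, 183, 146, 137, 138, 138, 138] [233, 232, 233, 232, 232, 233, 233, 233, 233, 233, 233, 233, 235, 228, 200, 223, 235, 237, 236, 236, 235, 235, 236, 236, 236, 235, 235, 233, 229, 214, 180, 142, 134, 135, 135, 135]
```

Call:
send_rows([
  [0,0.001,0,0,-0.8],
  [0,0.002,0,0,-0.8],
  [0,0.0024,0,0,-0.8],
  [0,0.0024,0,0,-0.8],
])

```text
time: 5.35
eef_pos: [0.6715, 0.0365, 0.1134]
tcp_rot: [0.035, 0.999, 0.001, 0.001]
contact_force: [1.3, 6.3, 0.8]
opening: 0.221
finger_force: 51.3
```

Call:
send_rows([
  [0,0.0015,0,0,-0.8],
  [0,0.0025,0,0,-0.8],
  [0,0.0025,0,0,-0.8],
  [0,0.0025,0,0,-0.3],
  [0,0.0025,0,0,0],
  [0,0.0025,0,0,0.2],
  [0,0.0025,-0.03,0,0.2],
  [0,0.0025,-0.06,0,0.3],
  [0,0.0025,-0.06,0,0.3],
])

```text
time: 6.25
eef_pos: [0.6742, 0.0373, 0.1792]
tcp_rot: [0.035, 0.999, -0.0, 0.005]
contact_force: [1.1, 0.6, 1.5]
opening: 0.65
finger_force: 0.0
```

```bash
python3 meas.py w5
python3 - <<'E'
import cv2
im=cv2.imread('pics/w5.png');cv2.imwrite('pics/w5c.png',cv2.resize(im[60:260,150:400],None,fx=3,fy=3,interpolation=2))
E
```

```text
6.25 [0.67415034 0.03730667 0.17924507] [ 3.470e-02  9.994e-01 -3.000e-04  4.800e-03] [1.14 0.62 1.48] 0.6498962750275992
[([6, 233, 25, 18, 138], [19.7, 242.2]), ([36, 271, 3, 3, 6], [37.0, 271.8])] []
```

View pics/w5c.png

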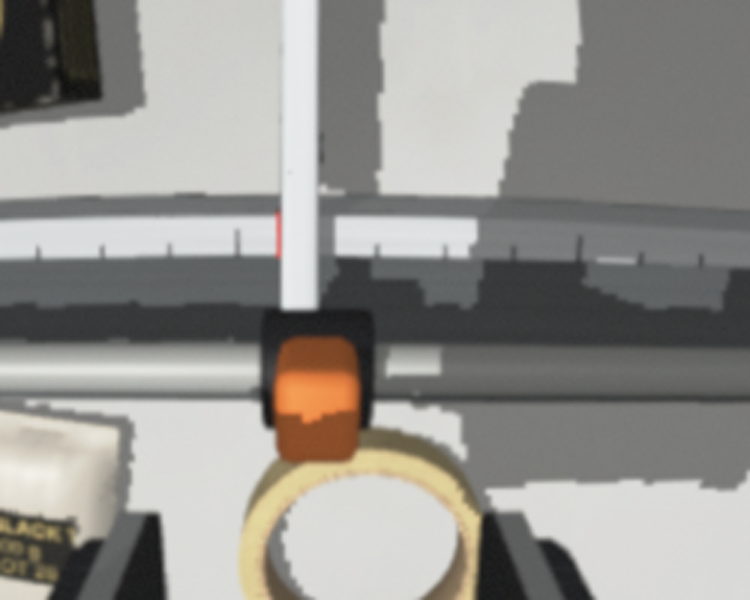

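Call:
send_rows([
  [0.012,-0.02,-0.01,8,0],
  [0.024,-0.04,-0.01,16,0],
  [0.036,-0.06,-0.01,24,0],
  [0.048,-0.08,-0.01,32,0],
  [0.06,-0.1,-0.01,40,0],
  [0.072,-0.12,0,48,0],
  [0.085,-0.14,0,56,0],
  [0.1,-0.16,0,64,0],
  [0.115,-0.18,0,72,0],
  [0.13,-0.2,0,80,0],
  [0.13,-0.21,0,88,0],
  [0.13,-0.21,0,90,0],
])

```text
time: 7.5
eef_pos: [0.5255, -0.1638, 0.1717]
tcp_rot: [0.733, 0.68, -0.001, -0.001]
contact_force: [1.0, 0.1, 0.3]
opening: 0.498
finger_force: 0.0
```

```bash
python3 meas.py w6
```

```text
7.5 [ 0.52548217 -0.16381352  0.17166644] [ 7.331e-01  6.801e-01 -6.000e-04 -1.300e-03] [0.97 0.11 0.28] 0.49793324662572663
[([420, 264, 25, 33, 223], [432.9, 277.8])] []
```

View pics/w6.png

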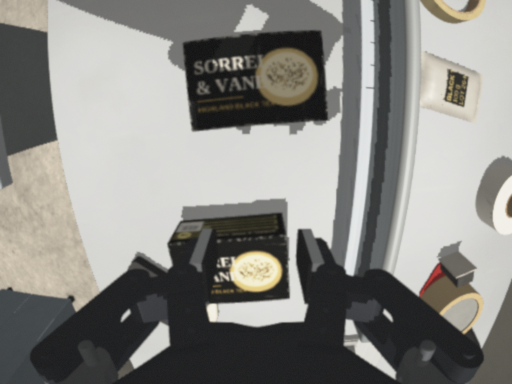

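L's top corners are (184,41),(323,31),(327,121),(192,130); R's top face has its left edge (172,243)–(288,234) and its fence-side end at (288,234)–(290,298).

Run:
```python
from h import *
import pickle
s=pickle.load(open('w6.pkl','rb'))
L=np.array([p2w('wrist',u,.058,s)[:2] for u in[(184,41),(323,31),(327,121),(192,130)]]);print(L.round(4),L.mean(0))
Rr=np.array([p2w('wrist',u,.058,s)[:2] for u in[(172,243),(288,234),(290,299)]]);print(Rr.round(4),(Rr[0]+Rr[2])/2)
O=np.array([.6296,.0288]);M=np.array([[.9974,-.0715],[.0715,.9974]])
print('gauge L',((L-O)@M.T).round(4));print('gauge R',((Rr-O)@M.T).round(4));print('tcp',M@(s['eef_pos'][:2]-O))
```

```text
[[ 0.4754 -0.0355]
 [ 0.5914 -0.0357]
 [ 0.5901 -0.1131]
 [ 0.4753 -0.1125]] [ 0.53303519 -0.0742034 ]
[[ 0.4399 -0.2181]
 [ 0.5521 -0.2153]
 [ 0.5522 -0.2937]] [ 0.49606049 -0.25589346]
gauge L [[-0.1492 -0.0752]
 [-0.0335 -0.0671]
 [-0.0293 -0.1444]
 [-0.1438 -0.1519]]
gauge R [[-0.1716 -0.2598]
 [-0.0599 -0.249 ]
 [-0.0541 -0.3272]]
tcp [-0.09007526 -0.19955715]
```

Call:
send_rows([
  [0,0,0.03,0,0.1],
  [0,0,0.065,0,0.1],
  [0,0,0.1,0,0.1],
  [0,0,0.13,0,0.1],
  [0,0,0.143,0,0.1],
  [0.01,0,0.143,0,0.1],
  [0.02,0,0.143,0,0.1],
  [0.03,0,0.143,0,0.1],
  [0.04,0,0.143,0,0.1],
  [0.05,0,0.143,0,0.1],
  [0.06,0,0.143,0,0.1],
  [0.07,0,0.143,0,0.1],
])

```text
time: 8.75
eef_pos: [0.5325, -0.0926, 0.0311]
tcp_rot: [0.731, 0.682, 0.0, 0.001]
contact_force: [0.3, -2.4, 0.9]
opening: 0.552
finger_force: 1.0
```

Call:
send_rows([
  [0.008,0,0,0,0.1],
  [0.016,0,0,0,0.1],
  [0.022,0,0,0,0.1],
  [0.027,0,0,0,0.1],
  [0.031,0,0,0,0.1],
  [0.031,0,0,0,0.1],
])

```text
time: 9.35
eef_pos: [0.5337, -0.0614, 0.03]
tcp_rot: [0.731, 0.682, 0.0, -0.001]
contact_force: [0.2, 0.4, 0.7]
opening: 0.547
finger_force: 0.0
```

Call:
send_rows([
  [0.002,0,0,0,0.1],
  [0.004,0,0,0,0.1],
  [0.006,0,0,0,0.1],
  [0.006,0,0,0,0.1],
])

```text
time: 9.75
eef_pos: [0.5341, -0.0558, 0.0301]
tcp_rot: [0.731, 0.682, -0.0, -0.0]
contact_force: [-0.6, 1.0, 0.5]
opening: 0.552
finger_force: 0.0
```

Call:
send_rows([
  [0.0015,0,0,0,0.1],
  [0.003,0,0,0,0.1],
  [0.003,0,0,0,0.1],
])

```text
time: 10.05
eef_pos: [0.5345, -0.0531, 0.0303]
tcp_rot: [0.731, 0.682, -0.0, -0.0]
contact_force: [-0.6, -1.3, 0.2]
opening: 0.552
finger_force: 0.2
```

```bash
python3 meas.py w7
python3 - <<'E'
import cv2
im=cv2.imread('pics/w7.png');cv2.imwrite('pics/w7c.png',cv2.resize(im[0:300,80:400],None,fx=2,fy=2,interpolation=2))
E
```

```text
10.05 [ 0.53449509 -0.05306593  0.03025709] [ 7.314e-01  6.820e-01 -1.000e-04 -2.000e-04] [-0.56 -1.26  0.19] 0.5516330364808052
[([444, 80, 46, 11, 273], [467.4, 83.7])] []
```

View pics/w7c.png

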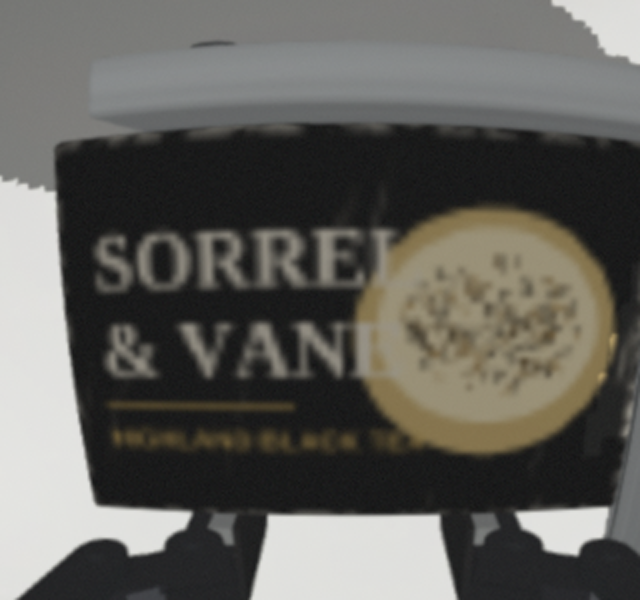

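L is square and nearly on the blade, with both fingers on its side.

Call:
send_rows([
  [0.001,0,0,0,0.1],
  [0.002,0,0,0,0.1],
  [0.003,0,0,0,0.1],
  [0.003,0,0,0,0.1],
])

```text
time: 10.5
eef_pos: [0.5342, -0.0527, 0.0304]
tcp_rot: [0.731, 0.682, -0.002, 0.001]
contact_force: [-3.7, -10.9, 1.1]
opening: 0.551
finger_force: 5.4
```

Call:
send_rows([
  [-0.003,0,0,0,0.1],
  [-0.015,0,0,0,0.1],
  [-0.015,0,-0.03,0,0],
  [-0.015,0,-0.06,0,-1],
  [0.0,-0.03,-0.065,0,-1],
  [0.02,-0.06,-0.065,0,-1],
  [0.043,-0.09,-0.065,0,-1],
  [0.043,-0.1,-0.065,0,-1],
  [0.043,-0.1,-0.065,0,-1],
  [0.043,-0.1,-0.03,0,-1],
  [0.043,-0.1,0,0,-1],
  [0.043,-0.1,0,0,-1],
], squeeze=20)

```text
time: 11.7
eef_pos: [0.436, -0.0005, 0.0272]
tcp_rot: [0.732, 0.682, -0.002, -0.003]
contact_force: [-0.4, -0.5, -0.3]
opening: -0.002
finger_force: 0.0
```

Call:
send_rows([
  [0,0.01,0,0,-1],
  [0,0.02,0,0,-1],
  [0,0.028,0,0,-1],
  [0,0.034,0,0,-1],
  [0,0.04,0,0,-1],
  [0,0.046,0,0,-1],
  [0,0.051,0,0,-1],
  [0,0.054,0,0,-1],
  [0,0.054,0,0,-1],
])

```text
time: 12.6
eef_pos: [0.4927, -0.0041, 0.0304]
tcp_rot: [0.731, 0.682, 0.001, 0.001]
contact_force: [-0.4, -0.7, -0.1]
opening: -0.001
finger_force: 0.0
```

Call:
send_rows([
  [0,0.0015,0,0,-1],
  [0,0.0025,0,0,-1],
  [0,0.0025,0,0,-1],
])

```text
time: 12.9
eef_pos: [0.4944, -0.0042, 0.0302]
tcp_rot: [0.731, 0.682, 0.0, 0.0]
contact_force: [-0.4, 0.8, 0.5]
opening: 0.003
finger_force: 0.5
```

Call:
send_rows([
  [0,0.001,0,0,-1],
  [0,0.002,0,0,-1],
  [0,0.002,0,0,-1],
])

```text
time: 13.2
eef_pos: [0.4945, -0.0042, 0.0302]
tcp_rot: [0.731, 0.682, -0.002, -0.002]
contact_force: [-9.1, -0.5, 7.6]
opening: -0.003
finger_force: 4.3
```

Call:
send_rows([
  [0,0.001,0,0,-1],
  [0,0.0015,0,0,-1],
  [0,0.0015,0,0,-1],
])

```text
time: 13.5
eef_pos: [0.4944, -0.0042, 0.03]
tcp_rot: [0.731, 0.682, -0.003, -0.004]
contact_force: [-12.3, -0.3, 11.2]
opening: -0.001
finger_force: 6.5
```

Call:
send_rows([
  [0,-0.01,0,0,-1],
  [0,-0.022,0,0,-1],
  [0,-0.022,-0.035,0,-1],
  [-0.01,-0.022,-0.065,0,0],
  [-0.04,0,-0.065,0,0.1],
  [-0.07,0.04,-0.065,0,0.1],
  [-0.07,0.071,-0.065,0,0.1],
  [-0.07,0.071,-0.065,0,0.1],
  [-0.07,0.071,-0.03,0,0.1],
  [-0.07,0.071,0,0,0.1],
  [-0.065,0.071,0,0,0.1],
  [-0.056,0.071,0,0,0.1],
])

```text
time: 14.7
eef_pos: [0.5638, -0.0647, 0.0301]
tcp_rot: [0.732, 0.682, -0.0, -0.001]
contact_force: [0.1, 0.0, 0.2]
opening: 0.547
finger_force: 0.0
```

Call:
send_rows([
  [0.003,0,0,0,0.1],
  [0.006,0,0,0,0.1],
  [0.008,0,0,0,0.1],
  [0.0085,0,0,0,0.1],
  [0.0085,0,0,0,0.1],
])

```text
time: 15.2
eef_pos: [0.5657, -0.0569, 0.0308]
tcp_rot: [0.731, 0.682, 0.0, 0.0]
contact_force: [0.1, 0.1, -0.7]
opening: 0.555
finger_force: 0.0
```

Call:
send_rows([
  [0.001,0,0,0,0.1],
  [0.002,0,0,0,0.1],
  [0.003,0,0,0,0.1],
  [0.003,0,0,0,0.1],
])

```text
time: 15.6
eef_pos: [0.5656, -0.0551, 0.0304]
tcp_rot: [0.731, 0.682, -0.001, 0.001]
contact_force: [-1.2, -4.5, 1.4]
opening: 0.551
finger_force: 2.5
```

Call:
send_rows([
  [0.0008,0,0,0,0.1],
  [0.0008,0,0,0,0.1],
  [0.0008,0,0,0,0.1],
])

```text
time: 15.9
eef_pos: [0.5656, -0.0551, 0.0304]
tcp_rot: [0.731, 0.682, -0.001, 0.001]
contact_force: [-1.9, -7.3, -0.4]
opening: 0.55
finger_force: 3.7
```

Add a touch and hold for about 1.2 s, then withdraw.

Call:
send_rows([
  [0.0002,0,0,0,0.1],
  [0.0002,0,0,0,0.1],
  [0.0002,0,0,0,0.1],
  [0.0002,0,0,0,0.1],
  [0.0002,0,0,0,0.1],
  [0.0002,0,0,0,0.1],
  [0.0002,0,0,0,0.1],
  [0.0002,0,0,0,0.1],
  [0.0002,0,0,0,0.1],
  [0.0002,0,0,0,0.1],
  [0.0002,0,0,0,0.1],
  [0.0002,0,0,0,0.1],
])

```text
time: 17.1
eef_pos: [0.5656, -0.0551, 0.0304]
tcp_rot: [0.731, 0.682, -0.001, 0.001]
contact_force: [-1.2, -8.0, 0.8]
opening: 0.55
finger_force: 4.0
```

Run:
```python
from h import *
O=np.array([.6296,.0288]);M=np.array([[.9974,-.0715],[.0715,.9974]])
for n,c in(('side',[(194,316),(207,295),(247,309),(240,333)]),('scene',[(233,325),(241,303),(281,307),(274,333)])):
    w=np.array([p2w(n,u,.017)[:2] for u in c]);print(w.round(3).tolist(),((w-O)@M.T).round(3).tolist())
```

```text
[[0.328, -0.318], [0.368, -0.267], [0.445, -0.335], [0.413, -0.393]] [[-0.276, -0.368], [-0.24, -0.314], [-0.158, -0.376], [-0.185, -0.436]]
[[0.326, -0.318], [0.369, -0.272], [0.447, -0.329], [0.397, -0.382]] [[-0.278, -0.368], [-0.238, -0.319], [-0.157, -0.37], [-0.203, -0.426]]
```

Call:
send_rows([
  [-0.002,0,0,0,0.1],
  [-0.01,0,0,0,0.1],
  [-0.022,0,0,0,0.1],
  [-0.022,0,-0.04,0,0.1],
  [-0.022,0,-0.08,0,0.1],
  [-0.022,0,-0.1,0,0.1],
])

```text
time: 17.7
eef_pos: [0.5659, -0.0761, 0.1342]
tcp_rot: [0.732, 0.682, 0.001, 0.002]
contact_force: [0.3, -0.5, 0.7]
opening: 0.551
finger_force: 0.0
```

Call:
send_rows([
  [-0.03,0,0,0,0.1],
  [-0.07,-0.01,0,0,0.1],
  [-0.11,-0.02,0,0,0.1],
  [-0.15,-0.03,0,0,0.1],
  [-0.19,-0.039,0,0,0.1],
  [-0.22,-0.039,0,0,0.1],
  [-0.245,-0.039,0,0,0.1],
  [-0.255,-0.039,0,0,0.1],
  [-0.255,-0.039,0,0,0.1],
  [-0.255,-0.039,0,0,0.1],
])

```text
time: 18.7
eef_pos: [0.5073, -0.3257, 0.13]
tcp_rot: [0.731, 0.682, 0.0, -0.001]
contact_force: [-0.7, 0.1, -0.4]
opening: 0.55
finger_force: 0.0
```

```bash
python3 meas.py w8
```

```text
18.7 [ 0.50734823 -0.3257316   0.1300287 ] [ 7.313e-01  6.820e-01  2.000e-04 -5.000e-04] [-0.72  0.11 -0.43] 0.5499955665354999
[([469, 156, 43, 48, 477], [486.3, 175.3]), ([471, 243, 17, 15, 105], [477.1, 250.9]), ([448, 318, 35, 28, 339], [469.0, 330.7])] []
```

Run:
```python
from h import *
import pickle
s=pickle.load(open('w8.pkl','rb'));g=cv2.imread('pics/w8.png',0)
O=np.array([.6296,.0288]);M=np.array([[.9974,-.0715],[.0715,.9974]])
print('tcp',M@(s['eef_pos'][:2]-O))
m=(g<125).astype(np.uint8);m=cv2.morphologyEx(m,cv2.MORPH_CLOSE,np.ones((9,9)))
for c in(190,205,220,235,250,265,280,295):
    col=m[:,c];t=np.where(np.diff(col.astype(int))!=0)[0]
    print(c,[(int(k),(M@(p2w('wrist',(c,k+.5),.058,s)[:2]-O)).round(3).tolist()) for k in t if 80<k<290])
```

```text
tcp [-0.09658491 -0.36235082]
190 [(164, [-0.144, -0.335]), (180, [-0.145, -0.348]), (193, [-0.145, -0.358]), (238, [-0.148, -0.395])]
205 [(162, [-0.133, -0.334]), (229, [-0.135, -0.387])]
220 [(161, [-0.122, -0.333])]
235 [(85, [-0.11, -0.28]), (95, [-0.11, -0.287]), (100, [-0.11, -0.29]), (117, [-0.11, -0.302]), (159, [-0.111, -0.332])]
250 [(85, [-0.1, -0.28]), (110, [-0.1, -0.297]), (126, [-0.1, -0.308]), (158, [-0.1, -0.331])]
265 [(81, [-0.09, -0.277]), (114, [-0.09, -0.3]), (128, [-0.09, -0.31]), (157, [-0.089, -0.33])]
280 [(85, [-0.08, -0.28]), (112, [-0.079, -0.298]), (123, [-0.079, -0.306]), (155, [-0.079, -0.329])]
295 [(99, [-0.069, -0.289]), (108, [-0.069, -0.295]), (154, [-0.068, -0.328])]
```

Call:
send_rows([
  [0,0,0.035,0,0.1],
  [0,0,0.07,0,0.1],
  [0,0,0.1,0,0.1],
  [0,0,0.1,0,0.1],
  [0.01,0,0.1,0,0.1],
  [0.018,0,0.1,0,0.1],
  [0.026,0,0.1,0,0.1],
  [0.034,0,0.1,0,0.1],
  [0.042,0,0.1,0,0.1],
  [0.05,0,0.1,0,0.1],
  [0.058,0,0.1,0,0.1],
  [0.066,0,0.1,0,0.1],
])

```text
time: 19.95
eef_pos: [0.5122, -0.2601, 0.0305]
tcp_rot: [0.731, 0.682, 0.0, 0.0]
contact_force: [0.2, -2.6, 1.7]
opening: 0.549
finger_force: 1.1
```

Call:
send_rows([
  [0.009,0,0,0,0.1],
  [0.018,0,0,0,0.1],
  [0.027,0,0,0,0.1],
  [0.036,0,0,0,0.1],
  [0.045,0,0,0,0.1],
  [0.054,0,0,0,0.1],
  [0.063,0,0,0,0.1],
  [0.072,0,0,0,0.1],
  [0.081,0,0,0,0.1],
  [0.09,0,0,0,0.1],
  [0.098,0,0,0,0.1],
  [0.104,0,0,0,0.1],
])

```text
time: 21.15
eef_pos: [0.5192, -0.156, 0.0302]
tcp_rot: [0.731, 0.682, -0.0, -0.0]
contact_force: [-0.2, -2.0, 1.5]
opening: 0.551
finger_force: 0.9
```

Call:
send_rows([
  [0.005,0,0,0,0.1],
  [0.01,0,0,0,0.1],
  [0.015,0,0,0,0.1],
  [0.015,0,0,0,0.1],
])

```text
time: 21.55
eef_pos: [0.5201, -0.141, 0.0301]
tcp_rot: [0.731, 0.682, 0.0, -0.001]
contact_force: [0.8, -0.1, -0.1]
opening: 0.55
finger_force: 0.0
```

Call:
send_rows([
  [0.003,0,0,0,0.1],
  [0.006,0,0,0,0.1],
  [0.008,0,0,0,0.1],
  [0.01,0,0,0,0.1],
  [0.01,0,0,0,0.1],
])

```text
time: 22.05
eef_pos: [0.521, -0.1315, 0.0302]
tcp_rot: [0.731, 0.682, 0.0, -0.0]
contact_force: [-0.1, 0.3, -0.4]
opening: 0.551
finger_force: 0.0
```

Call:
send_rows([
  [0.001,0,0,0,0.1],
  [0.0015,0,0,0,0.1],
  [0.0015,0,0,0,0.1],
])

```text
time: 22.35
eef_pos: [0.5212, -0.1306, 0.0303]
tcp_rot: [0.731, 0.682, -0.0, 0.0]
contact_force: [-0.2, -1.4, -1.7]
opening: 0.552
finger_force: 0.6
```

Call:
send_rows([
  [0.0006,0,0,0,0.1],
  [0.0012,0,0,0,0.1],
  [0.0012,0,0,0,0.1],
])

```text
time: 22.65
eef_pos: [0.5211, -0.1305, 0.0304]
tcp_rot: [0.731, 0.682, -0.001, 0.001]
contact_force: [-2.7, -7.0, -0.9]
opening: 0.551
finger_force: 3.0
```

Call:
send_rows([
  [-0.003,0,0,0,0.1],
  [-0.015,0,0,0,0.1],
  [-0.015,0,-0.03,0,0],
  [-0.015,0,-0.065,0,-1],
  [0.0,-0.03,-0.065,0,-1],
  [0.02,-0.06,-0.065,0,-1],
  [0.046,-0.09,-0.065,0,-1],
  [0.046,-0.098,-0.065,0,-1],
  [0.046,-0.098,-0.065,0,-1],
  [0.046,-0.098,-0.03,0,-1],
  [0.046,-0.098,0,0,-1],
  [0.046,-0.098,0,0,-1],
])

```text
time: 23.85
eef_pos: [0.4249, -0.0764, 0.0272]
tcp_rot: [0.732, 0.682, -0.001, -0.003]
contact_force: [-0.5, -0.1, -0.8]
opening: 0.003
finger_force: 0.0
```

Call:
send_rows([
  [0,0.01,0,0,-1],
  [0,0.018,0,0,-1],
  [0,0.025,0,0,-1],
  [0,0.031,0,0,-1],
  [0,0.037,0,0,-1],
  [0,0.043,0,0,-1],
  [0,0.049,0,0,-1],
  [0,0.054,0,0,-1],
  [0,0.058,0,0,-1],
  [0,0.06,0,0,-1],
  [0,0.06,0,0,-1],
])

```text
time: 24.95
eef_pos: [0.4871, -0.0808, 0.0303]
tcp_rot: [0.731, 0.682, 0.0, 0.0]
contact_force: [0.1, 0.3, 0.4]
opening: 0.005
finger_force: 0.0
```

Call:
send_rows([
  [0,0.0015,0,0,-1],
  [0,0.0025,0,0,-1],
  [0,0.0025,0,0,-1],
])

```text
time: 25.25
eef_pos: [0.4886, -0.0808, 0.0302]
tcp_rot: [0.731, 0.682, -0.0, -0.001]
contact_force: [-3.9, 0.6, 2.4]
opening: -0.002
finger_force: 1.8
```

Call:
send_rows([
  [0,0.001,0,0,-1],
  [0,0.0015,0,0,-1],
  [0,0.0015,0,0,-1],
])

```text
time: 25.55
eef_pos: [0.4886, -0.0808, 0.0302]
tcp_rot: [0.731, 0.682, -0.002, -0.002]
contact_force: [-9.7, -0.9, 7.3]
opening: -0.001
finger_force: 4.8
```

Call:
send_rows([
  [0,-0.01,0,0,-1],
  [0,-0.022,0,0,-1],
  [0,-0.022,-0.035,0,-1],
  [-0.01,-0.022,-0.065,0,0],
  [-0.04,0,-0.065,0,0.1],
  [-0.07,0.04,-0.065,0,0.1],
  [-0.072,0.072,-0.065,0,0.1],
  [-0.072,0.072,-0.065,0,0.1],
  [-0.072,0.072,-0.03,0,0.1],
  [-0.072,0.072,0,0,0.1],
  [-0.065,0.072,0,0,0.1],
  [-0.056,0.072,0,0,0.1],
])

```text
time: 26.75
eef_pos: [0.5574, -0.141, 0.03]
tcp_rot: [0.732, 0.682, -0.0, -0.001]
contact_force: [0.8, -0.3, 0.5]
opening: 0.555
finger_force: 0.0
```

Call:
send_rows([
  [0.003,0,0,0,0.1],
  [0.006,0,0,0,0.1],
  [0.008,0,0,0,0.1],
  [0.0095,0,0,0,0.1],
  [0.0095,0,0,0,0.1],
])

```text
time: 27.25
eef_pos: [0.5601, -0.1335, 0.0317]
tcp_rot: [0.731, 0.682, 0.0, 0.002]
contact_force: [-1.6, -3.6, 1.6]
opening: 0.551
finger_force: 1.7
```

Call:
send_rows([
  [0.0004,0,0,0,0.1],
  [0.0008,0,0,0,0.1],
  [0.0008,0,0,0,0.1],
])

```text
time: 27.55
eef_pos: [0.5602, -0.1334, 0.0316]
tcp_rot: [0.731, 0.682, -0.0, 0.002]
contact_force: [-2.0, -6.6, 4.0]
opening: 0.551
finger_force: 3.1
```

Call:
send_rows([
  [0.0003,0,0,0,0.1],
  [0.0003,0,0,0,0.1],
  [0.0003,0,0,0,0.1],
  [0.0003,0,0,0,0.1],
  [0.0003,0,0,0,0.1],
  [0.0003,0,0,0,0.1],
  [0.0003,0,0,0,0.1],
  [0.0003,0,0,0,0.1],
  [0.0003,0,0,0,0.1],
  [0.0003,0,0,0,0.1],
  [0.0003,0,0,0,0.1],
  [0.0003,0,0,0,0.1],
])

```text
time: 28.75
eef_pos: [0.5601, -0.1335, 0.0316]
tcp_rot: [0.732, 0.682, -0.0, 0.002]
contact_force: [-2.3, -7.4, 4.9]
opening: 0.556
finger_force: 3.5
```

Call:
send_rows([
  [-0.002,0,0,0,0.1],
  [-0.01,0,0,0,0.1],
  [-0.022,0,0,0,0.1],
  [-0.022,0,-0.04,0,0.1],
  [-0.022,0,-0.08,0,0.1],
  [-0.022,0,-0.12,0,0.1],
  [-0.022,0,-0.16,0,0.1],
  [0.01,0,-0.19,0,0.1],
  [0.04,0,-0.21,0,0.1],
  [0.06,0,-0.22,0,0.1],
  [0.06,0,-0.22,0,0.1],
  [0.06,0,-0.22,0,0.1],
])

```text
time: 29.95
eef_pos: [0.5632, -0.0718, 0.2498]
tcp_rot: [0.731, 0.682, -0.0, -0.0]
contact_force: [-0.1, -0.2, 0.1]
opening: 0.548
finger_force: 0.0
```

```bash
python3 meas.py w9
python3 - <<'E'
import cv2
im=cv2.imread('pics/w9.png');cv2.imwrite('pics/w9c.png',cv2.resize(im[0:290,100:400],None,fx=2,fy=2,interpolation=2))
E
```

```text
29.95 [ 0.56317341 -0.07175808  0.24979556] [ 7.311e-01  6.822e-01 -3.000e-04 -2.000e-04] [-0.11 -0.24  0.1 ] 0.5481023537650025
[([309, 70, 13, 3, 21], [315.1, 70.7])] []
```

View pics/w9c.png

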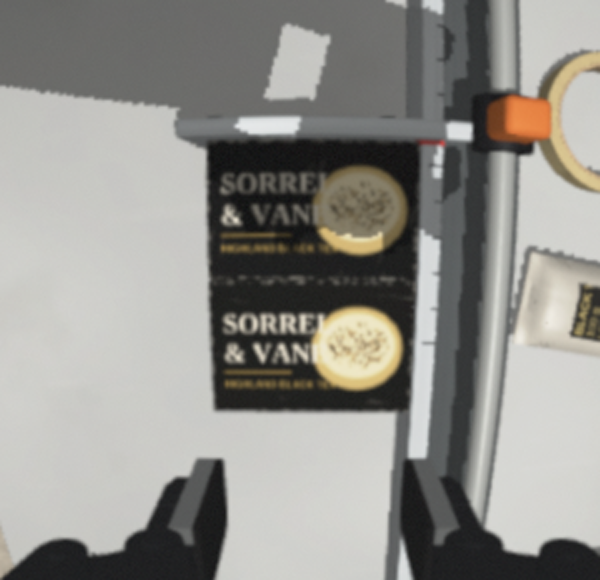

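Run:
```python
from h import *
import pickle
s=pickle.load(open('w9.pkl','rb'));im=cv2.imread('pics/w9.png')[...,::-1].copy();g=cv2.cvtColor(im,cv2.COLOR_RGB2GRAY)
O=np.array([.6296,.0288]);M=np.array([[.9974,-.0715],[.0715,.9974]])
P=lambda u,z:(M@(p2w('wrist',u,z,s)[:2]-O)).round(4)
print(im[60:80,312].tolist());print(g[56:84,330].tolist(),g[56:84,240].tolist())
b=blobs(im,(5,150,180),(16,255,255),30)[0];print(b)
for x,y,w,h,_ in[k[0] for k in b]:print('lug',P((x+w/2,y+h/2),.12))
for u in[(310,102),(306,180)]:print('carton end',P(u,.058))
print('R right edge',P((255,204.5),.058),'seam',P((255,140.5),.058))
```

```text
[[116, 119, 120], [117, 120, 121], [119, 121, 122], [120, 122, 123], [117, 120, 121], [117, 119, 119], [116, 119, 119], [115, 116, 118], [103, 103, 103], [99, 83, 83], [109, 60, 59], [116, 58, 58], [116, 91, 91], [114, 111, 112], [115, 117, 117], [115, 117, 118], [115, 117, 118], [115, 117, 118], [116, 118, 118], [117, 118, 119]]
[55, 54, 54, 61, 101, 165, 207, 219, 222, 222, 221, 222, 220, 197, 143, 105, 95, 93, 89, 79, 76, 73, 73, 70, 70, 76, 83, 86] [110, 129, 176, 214, 225, 228, 229, 228, 227, 224, 201, 144, 102, 74, 49, 31, 20, 21, 20, 21, 18, 21, 24, 20, 21, 17, 20, 23]
[([353, 49, 22, 20, 400], [363.8, 58.4])]
lug [0.0393 0.0085]
carton end [ 0.0005 -0.0354]
carton end [-0.0007 -0.1246]
R right edge [-0.0595 -0.1549] seam [-0.0596 -0.0793]
```

Run:
```python
from h import *
import pickle
s=pickle.load(open('w9.pkl','rb'));im=cv2.imread('pics/w9.png')[...,::-1].astype(int)
O=np.array([.6296,.0288]);M=np.array([[.9974,-.0715],[.0715,.9974]])
P=lambda u,z:(M@(p2w('wrist',u,z,s)[:2]-O)).round(4)
for c in(315,318,320):print(c,im[62:78,c].tolist())
for u in[(318,72.8),(315,72.6)]:print('mark low',P(u,.06))
for u in[(330,69.9),(318,69.3),(240,67)]:print('blade right',P(u,.068))
```

```text
315 [[119, 121, 122], [119, 122, 123], [118, 120, 120], [117, 120, 120], [115, 117, 117], [113, 116, 116], [106, 106, 107], [98, 86, 87], [106, 62, 61], [117, 60, 59], [118, 89, 88], [119, 113, 114], [119, 120, 121], [119, 121, 122], [118, 120, 120], [118, 121, 121]]
318 [[118, 121, 122], [119, 121, 122], [118, 121, 122], [117, 120, 120], [115, 118, 118], [114, 116, 117], [107, 109, 109], [97, 90, 90], [105, 65, 65], [122, 66, 64], [140, 107, 107], [155, 146, 146], [156, 158, 158], [154, 157, 157], [157, 161, 161], [178, 182, 182]]
320 [[118, 120, 121], [119, 120, 121], [118, 121, 122], [117, 120, 120], [116, 119, 119], [114, 117, 117], [109, 110, 111], [108, 94, 94], [143, 76, 74], [173, 72, 69], [183, 116, 115], [188, 168, 169], [197, 197, 197], [204, 208, 208], [203, 206, 207], [197, 200, 201]]
mark low [ 0.0084 -0.0027]
mark low [ 0.0051 -0.0027]
blade right [0.0199 0.0006]
blade right [0.0067 0.0004]
blade right [-0.0754  0.001 ]
```

The final view shows both cartons tight against each other, the fence and the blade. The blade's right face is at the red mark (pixel ~(316,70)), and the seat depths agree with the pushes.

```bash
python3 -c "
from plant import ctrl
print(ctrl.sign_off())"
```

```text
the job is handed in; nothing more can be done
None
```

I handed the job in at about 30 s. The stop is set to within about 1 mm of the mark. Both cartons are seated tight along the fence, each pressed at 7–8 N for over a second (10.9 N briefly while squaring the first, with no sign the stop moved). The arm is clear and touched none of the bystanders.

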